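# Set out the solvent tray

### The job

Set out the white solvent tray, each vessel standing upright and centred in a printed ring. In the back row (the one farther from the robot), the wide bottle goes at the end where the waste pot with the funnel stands, the slim bottle at the end where the stirrer stands, and the steel beaker between the two with its lid seated on top of it; the squat jar goes in the ring directly in front of the slim bottle. Knock nothing of this set over, and let go of everything.

Things in the scene. Friction and masses are not known exactly. Their poses are not given: they have to be found in the camera images.
- wide_bottle_mid (a point): The wide bottle: amber glass with a paper band, body 62 mm across up to 78 mm height, shoulder narrowing to a 26 mm neck at 97 mm, black round cap 34 mm across from 106 mm to the top at 132 mm. About 0.36 kg. The point is on its axis half-way up, 66 mm above its underside; z axis up. Can be gripped by the cap.
- slim_bottle_mid (a point): The slim bottle: amber glass with a paper band, body 42 mm across up to 84 mm height, shoulder narrowing to a 22 mm neck at 99 mm, black round cap 28 mm across from 108 mm to the top at 136 mm. About 0.2 kg. The point is on its axis half-way up, 68 mm above its underside; z axis up. Can be gripped by the cap.
- beaker_mid (a point): The steel beaker: an open, straight-sided cup 60 mm across outside, 54 mm inside, 70 mm tall. About 0.16 kg. The point is on its axis half-way up, 35 mm above its underside; z axis up.
- lid_mid (a point): The beaker's lid: steel disc 72 mm across, 5 thick; on top a black upright knob 20 across, 24 tall (the grip); below a tapered plug 6 deep, 42 to 34 across, that drops into the beaker's mouth. 35 mm tall in all, 0.09 kg; starts knob up on its plug. The point is on its axis (z up), 17.5 mm above the plug's foot, 5.5 below the knob's middle; when seated, 46.5 above the beaker's point.
- jar_mid (a point): The squat jar: amber glass 54 mm across with a flat black screw lid 56 mm across from 38 mm to the top at 52 mm. About 0.15 kg. The point is on its axis half-way up, 26 mm above its underside; z axis up.
- tray: Solvent tray, fixed: white, 200 mm deep (its x) by 300 wide (its y), inner floor 6 mm above the bench, rim 5 thick, 12 high. Six equal grey printed rings, 76 mm across: centres at x = -47.5 (front row, nearer the robot) or +47.5 mm (back row), y = -95, 0 or +95 mm. Origin: centre of its underside, at bench height; x points to the back, away from the robot, y to the robot's left, z up.
- waste_pot: The waste pot, fixed: a white round pot 84 mm across and 58 mm high with a grey funnel on top, 100 mm high in all. It stands on the bench just behind one back corner of the tray (left or right varies), so the sign of its y in the tray's frame tells which end is its end. Origin at the centre of its underside.
- stirrer: The magnetic stirrer, fixed: a low grey box 100 x 90 mm, 45 mm high, with a round steel plate on top (49 mm in all) and a black knob on its front. It stands just behind the other back corner of the tray. Origin at the centre of its underside.

How it is judged (in metres and radians):
At the end, for the whole second after the job is handed in: Each vessel within 12 mm of its ring's centre along both tray axes, as the goal lays them out, standing on the tray floor (height within 6 mm); the lid on the beaker, centred within 10 mm, height within 4 mm of fully seated; all upright within 0.08 rad, at rest and released (((y of waste_pot in the frame of tray above 0 m and x of wide_bottle_mid in the frame of tray between 0.0355 and 0.0595 m and y of wide_bottle_mid in the frame of tray between 0.083 and 0.107 m and z of wide_bottle_mid in the frame of tray between 0.066 and 0.078 m and x of slim_bottle_mid in the frame of tray between 0.0355 and 0.0595 m and y of slim_bottle_mid in the frame of tray between -0.107 and -0.083 m and z of slim_bottle_mid in the frame of tray between 0.068 and 0.08 m and x of jar_mid in the frame of tray between -0.0595 and -0.0355 m and y of jar_mid in the frame of tray between -0.107 and -0.083 m and z of jar_mid in the frame of tray between 0.026 and 0.038 m) or (y of waste_pot in the frame of tray below 0 m and x of wide_bottle_mid in the frame of tray between 0.0355 and 0.0595 m and y of wide_bottle_mid in the frame of tray between -0.107 and -0.083 m and z of wide_bottle_mid in the frame of tray between 0.066 and 0.078 m and x of slim_bottle_mid in the frame of tray between 0.0355 and 0.0595 m and y of slim_bottle_mid in the frame of tray between 0.083 and 0.107 m and z of slim_bottle_mid in the frame of tray between 0.068 and 0.08 m and x of jar_mid in the frame of tray between -0.0595 and -0.0355 m and y of jar_mid in the frame of tray between 0.083 and 0.107 m and z of jar_mid in the frame of tray between 0.026 and 0.038 m)) and x of beaker_mid in the frame of tray between 0.0355 and 0.0595 m and y of beaker_mid in the frame of tray between -0.012 and 0.012 m and z of beaker_mid in the frame of tray between 0.035 and 0.047 m and horizontal distance between lid_mid and beaker_mid below 0.01 m and z of lid_mid in the frame of beaker_mid between 0.0425 and 0.0505 m and angle between each of wide_bottle_mid, slim_bottle_mid, beaker_mid, lid_mid, jar_mid's own z axis and vertical below 0.08 rad and linear speed of each of wide_bottle, slim_bottle, beaker, lid, jar below 0.02 m/s and contact force between the fingers and wide_bottle below 0.1 N and contact force between the fingers and slim_bottle below 0.1 N and contact force between the fingers and beaker below 0.1 N and contact force between the fingers and lid below 0.1 N and contact force between the fingers and jar below 0.1 N); the robot touches nothing.
It fails at once if one of the bottles, the beaker, the lid or the jar is knocked over (tilted more than 0.9 rad) (angle between any of wide_bottle_mid, slim_bottle_mid, beaker_mid, lid_mid, jar_mid's own z axis and vertical above 0.9 rad).
It also fails if it takes over 134 s, if anything falls off the work surface, if the arm or the gripper's body presses on something with over 40 N, if the wrist force passes 120 N, or if a joint passes its speed limit or range.

### The arm

A 6-joint arm with a two-finger parallel gripper is mounted at the origin on the work surface. World frame = base frame: x ahead of the robot, y to its left, z up, the work surface at z = 0. Lengths are in mm, angles in degrees, forces in N, time in s.
With the tool pointing down it reaches from about 350 to 875 mm from the base axis. Payload 15.5 kg.
Tool frame: the origin (TCP) lies between the finger pads; the fingertips stand arm.tcp_to_tips ahead of it and the grasp point (between the pads) lies 3 mm ahead of it (arm.tcp_to_tips is the distance from the TCP to the fingertips, in mm); z points along the fingers, y is the direction in which the jaws open and shut (so a half turn about z gives the same grasp; the last joint's range is limited). The gripper opens to 85 mm and grips with 20 to 120 N. Pads are 22 mm wide; open, the fingers measure 114 mm over their backs; the gripper's body (76 mm by 85 mm) begins 54 mm behind the grasp point. The pads swing forward as they close: fully open they stand 13 mm farther back than shut.
Start: joints at [-77.149, 28.281, 77.091, -0, 74.628, -5.472], TCP at [196.487, -593.313, 253.277] pointing down, gripper open.
Joint ranges: [-166.48, 166.48], [-47.26, 123.95], [12.59, 153.08], [-70.14, 250.14], [6.76, 159.57], [-176.63, 176.63]. Speed limits (degrees/s): [108.29, 108.29, 147.25, 172.46, 172.46, 172.46].

### API

Orientations are given as a 3x3 rotation matrix whose columns are the frame's x, y, z axes.
In Python, from station import monitor, optics, order, arm gives the robot as it stands. The module is installed in compiled form; this text tells all that it offers.
- The arm moves only by the tool move_arm, never from a script. Its argument "plan" is a list that holds one entry, the list of rows, each a list of 7 numbers: the turn, a rotation vector about the tool's x, y, z in degrees, then the shift along the tool's x, y, z in cm, then the closure, from 0 (fully open) to 1 (shut). A call has 1 to 5 rows; each row is the pose to reach, as a shift and turn from the pose commanded when the call began, along the tool's axes at that moment; what a row does not reach only later rows make up. A row lasts 1/12 s, in which the tool goes at most 41.7 mm and 7.16 degrees, less where a joint would pass 70% of its speed; a pose out of reach is approached as far as the arm can. A call with a gripper value outside its range is refused whole. The fingers move at their own pace and stop on an object; the grip force is fixed at half the most. Time passes only in rows, so rows that repeat a pose let the fingers close. It gives the time, the measured TCP pose, the force and the opening at its end, in the units of the state.
- monitor.observe(): the state, without advancing time (a new reading comes with each control period).
- optics.camera(name): name is "side" or "top" or "wrist"; returns the picture (480x640x3 uint8, red, green, blue); there is no depth.
- optics.get_calibration(name): a dict with "K" (3x3 intrinsics, pixels), "position" and "attitude" of the camera in the world. Camera axes: x right, y down, z forward; pixel columns grow to the right and rows downward; lengths in mm; the calibration is good to about 2 mm. A picture is of the moment at which its call begins: read the wrist's pose just before it. get_calibration takes no time and is no camera call; for the wrist camera it gives the pose at the moment of the call.
- order.finish_job(): hands the job in, once; it reports no verdict.
Trained networks look in the newest picture that a camera, given by its name, has taken for a name from the list of things; names that differ only in an ending like _2 or _b are one class to them, and where a whole thing is asked for, a point or a joint stands for the part that bears it (a point fixed in the world has none). Each returns a list of dicts, best first, with "score" (0 to 1); they miss things now and then, are a little off and sometimes report something else, mostly with a low value. They report only what shows in the picture. A call takes as long as a camera call.
- optics.recognise(target, camera): "point" ([column, row] in pixels, amid what is visible of it).
- optics.trace(target, camera): "pixels" (480x640 bool, what is visible of it) and "point" ([column, row] in pixels, amid what is visible of it).
- optics.place_of(target, camera): "point" ([column, row] in pixels: a listed point, or the origin of a listed thing).
The state is a dict: "time": time; "joint_positions": joint angles; "qvel": joint speeds; "joint_torque": joint torques, N m; "position": TCP position; "orientation": TCP orientation; "force": force on the tool from outside, world axes, zero at the start; "ft_torque": the same for the moment, N m; "gripper_width": finger opening in mm.
Only numpy, scipy, OpenCV 4.12 (cv2) and the standard library are available. Lean on these libraries where they do the work, as an engineer would, in place of code of your own. Each camera call takes 0.05 s, during which the arm holds its last target. There are 200 camera calls.

## Working session

There is one attempt and no reset: what is moved stays moved. The work goes in short steps, Python scripts to look and compute and a tool call to move; the robot and the scene stay as the last step left them, time stands still between calls to the robot, and variables do not carry over. Pictures are saved under pics/ and viewed, about 12 in all and at most 16, crops included, and the job is handed in when it is done.

Besides the shell and the picture viewer there is one more tool, called after ">>>" as a command line: name --argument value ..., lists and objects as JSON in quotes. move_arm: Moves the arm, as the interface text tells. Its arguments: {"type":"object","properties":{"plan":{"type":"array","items":{"type":"array","items":{"type":"array","items":{"type":"number"}}}}},"required":["plan"]}

```bash
mkdir -p pics
cat > h.py <<'E'
import numpy as np, cv2
from station import monitor, optics, order, arm
def cam(n):
    c=optics.get_calibration(n); return np.array(c["K"]),np.array(c["position"]),np.array(c["attitude"])
def ray(cal,p,z):
    K,t,R=cal; d=R@np.linalg.inv(K)@np.array([p[0],p[1],1.]); return t+d*(z-t[2])/d[2]
def proj(cal,X):
    K,t,R=cal; q=K@(R.T@(np.asarray(X)-t)); return q[:2]/q[2]
E
python3 - <<'E'
from h import *
print(arm.tcp_to_tips, monitor.observe()["position"],monitor.observe()["orientation"])
ims=[]
H=dict(wide_bottle_mid=66,slim_bottle_mid=68,beaker_mid=35,lid_mid=17.5,jar_mid=26,tray=0,waste_pot=0,stirrer=0)
for n in ("top","side"):
    im=optics.camera(n); cv2.imwrite(f"pics/{n}0.png",im[:,:,::-1]); c=cam(n); print(n,c[1].round(),c[2].round(2).tolist(),c[0][0,0])
    for k,z in H.items():
        r=optics.place_of(k,n)
        for q in r[:2]: print(k,round(q["score"],2),np.round(q["point"]),ray(c,q["point"],z).round(1))
E
```

```text
22.0 [ 196.41874873 -592.984095    252.67937763] [[ 9.49295444e-01  3.14385280e-01 -2.37341844e-04]
 [ 3.14385326e-01 -9.49294645e-01  1.24286577e-03]
 [ 1.65431362e-04 -1.25446361e-03 -9.99999199e-01]]
top [ 258.  -10. 1708.] [[-0.01, -0.98, 0.2], [-1.0, 0.01, 0.01], [-0.01, -0.2, -0.98]] 619.2106619204478
wide_bottle_mid 0.74 [154. 270.] [507.1 436.9  66. ]
slim_bottle_mid 0.73 [187. 300.] [426.2 344.5  68. ]
slim_bottle_mid 0.54 [271. 180.] [754.7 122.9  68. ]
beaker_mid 0.92 [194. 245.] [581.  337.8  35. ]
lid_mid 0.67 [426. 246.] [ 572.5 -303.4   17.5]
lid_mid 0.18 [348. 189.] [740.2 -92.   17.5]
jar_mid 0.67 [447. 305.] [ 407.9 -350.3   26. ]
tray 0.73 [307. 245.] [582.7  26.5   0. ]
waste_pot 0.67 [265. 183.] [765.1 144.4   0. ]
stirrer 0.86 [349. 190.] [740.7 -93.9   0. ]
side [ 414. -921.  703.] [[0.98, -0.12, 0.16], [-0.2, -0.54, 0.82], [-0.01, -0.83, -0.55]] 492.68792788539844
wide_bottle_mid 0.93 [260. 176.] [503.6 424.   66. ]
slim_bottle_mid 0.7 [240. 190.] [437.5 337.9  68. ]
beaker_mid 0.85 [290. 197.] [575.2 328.3  35. ]
lid_mid 0.92 [344. 366.] [ 575.8 -312.3   17.5]
jar_mid 0.68 [255. 392.] [ 412.  -343.8   26. ]
jar_mid 0.51 [261. 171.] [514.4 543.   26. ]
tray 0.59 [313. 266.] [584.6  30.2   0. ]
waste_pot 0.86 [374. 238.] [767.  119.4   0. ]
stirrer 0.69 [393. 292.] [ 742.3 -104.7    0. ]
```

View pics/top0.png

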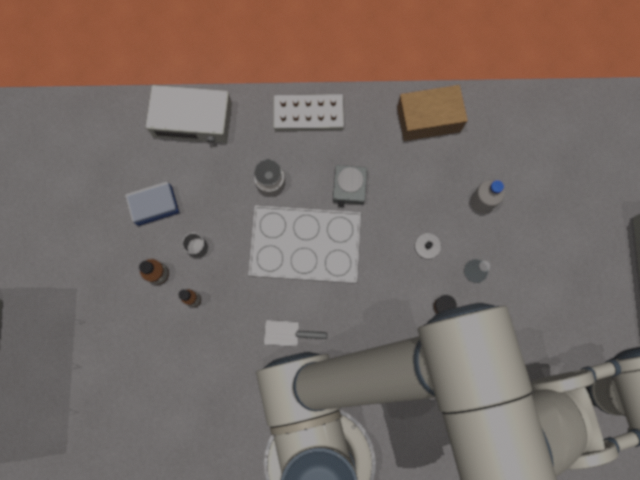

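View pics/side0.png

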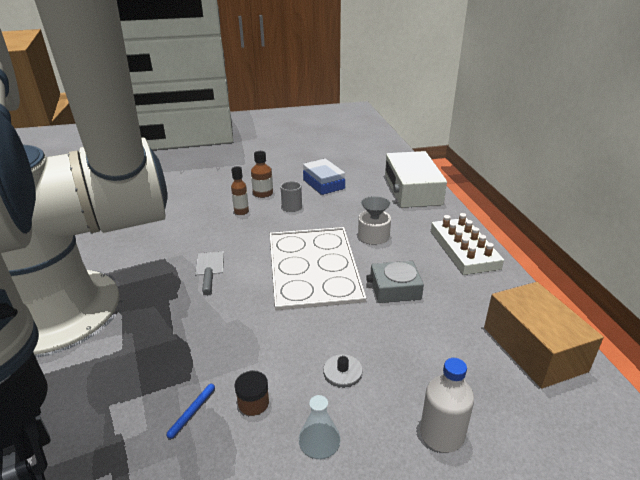

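The waste pot stands at the left end (+y) and the stirrer at the right. That puts the wide bottle back left, the slim bottle back right, the jar front right and the beaker back centre. I'll go to the jar first, squaring the tool to the world axes on the way.

>>> move_arm --plan '[[[0,0,18.3,13.3,-8.5,0,0],[0,0,18.3,13.3,-8.5,0,0],[0,0,18.3,13.3,-8.5,0,0],[0,0,18.3,13.3,-8.5,0,0],[0,0,18.3,13.3,-8.5,0,0]]]'

```text
time: 1.32
position: [299.0, -466.1, 253.4]
orientation: [[1.0, 0.003, 0.001], [0.003, -1.0, 0.002], [0.001, -0.002, -1.0]]
force: [1.1, -0.9, -0.5]
gripper_width: 85.5
```

>>> move_arm --plan '[[[0,0,0,8,-12,0,0],[0,0,0,8,-12,0,0],[0,0,0,8,-12,0,0],[0,0,0,8,-12,0,0],[0,0,0,8,-12,0,0]]]'

```text
time: 1.73
position: [377.7, -347.5, 253.5]
orientation: [[1.0, 0.004, 0.0], [0.004, -1.0, 0.001], [0.0, -0.001, -1.0]]
force: [0.1, -1.3, 0.5]
gripper_width: 85.5
```

```bash
cat >> h.py <<'E'
def tcp():
    s=monitor.observe(); R=np.array(s["orientation"]); print("t",round(s["time"],2),"tcp",np.round(s["position"],1),"yaw",round(float(np.degrees(np.arctan2(R[1,0],R[0,0]))),2),"w",round(s["gripper_width"],1),"F",np.round(s["force"],1)); return np.array(s["position"])
def wrist(name,targets):
    """targets {thing:z of its point}"""
    p=tcp(); c=cam("wrist"); im=optics.camera("wrist"); cv2.imwrite(f"pics/{name}.png",im[:,:,::-1])
    for k,z in targets.items():
        for q in optics.place_of(k,"wrist")[:2]:
            X=ray(c,q["point"],z); print(k,round(q["score"],2),np.round(q["point"]),X.round(1),"d",(X-p).round(1))
    return c,im
E
python3 - <<'E'
from h import *
c,im=wrist("w1",{"jar_mid":26,"lid_mid":17.5})
print(c[1],c[2].round(2).tolist(),c[0])
# tray from top picture
T=cam("top"); im=optics.camera("top"); m=optics.trace("tray","top")
print(m[0]["score"],m[0]["pixels"].sum())
cs,_=cv2.findContours(m[0]["pixels"].astype(np.uint8),0,1); k=max(cs,key=cv2.contourArea)[:,0]
P=np.array([ray(T,q,12)[:2] for q in k],np.float32)
r=cv2.minAreaRect(P); print(r)
E
```

```text
t 1.73 tcp [ 377.7 -347.5  253.5] yaw 0.22 w 85.5 F [ 0.1 -1.3  0.5]
jar_mid 0.85 [320. 173.] [ 406.1 -344.6   26. ] d [  28.4    2.9 -227.5]
[ 458.32923807 -346.51138925  373.95834747] [[0.0, -0.95, -0.32], [-1.0, -0.0, -0.0], [-0.0, 0.32, -0.95]] [[385.09729633   0.         322.13789387]
 [  0.         385.09729633 239.31270184]
 [  0.           0.           1.        ]]
0.62 7540
((586.6982421875, 34.17326354980469), (300.2688903808594, 201.4576416015625), 85.54139709472656)
```

View pics/w1.png

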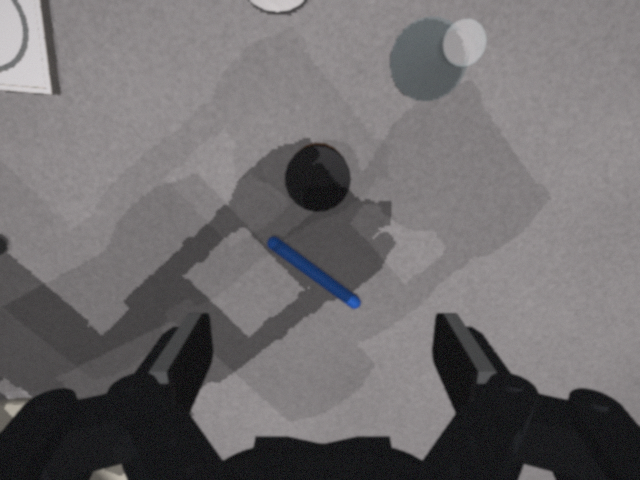

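The jar lid is at about (318,177), and by my own ray through it at z=52 the axis is at (405,-343.5), which matches the network. I'll grasp it now.

>>> move_arm --plan '[[[0,0,0,2.8,-0.35,8,0],[0,0,0,2.8,-0.35,12,0],[0,0,0,2.8,-0.35,16,0],[0,0,0,2.8,-0.35,20.6,0],[0,0,0,2.8,-0.35,20.6,0]]]'

```text
time: 2.4
position: [403.6, -348.2, 46.4]
orientation: [[1.0, -0.001, 0.001], [-0.001, -1.0, -0.001], [0.001, 0.001, -1.0]]
force: [1.3, -1.0, -0.7]
gripper_width: 85.9
```

>>> move_arm --plan '[[[0,0,0,0,0,0,0.5],[0,0,0,0,0,0,1],[0,0,0,0,0,0,1],[0,0,0,0,0,0,1],[0,0,0,0,0,0,1]]]'

```text
time: 2.82
position: [404.7, -348.5, 50.7]
orientation: [[1.0, 0.0, 0.003], [0.0, -1.0, -0.003], [0.003, 0.003, -1.0]]
force: [-0.5, -0.5, -1.1]
gripper_width: 54.0
```

>>> move_arm --plan '[[[0,0,0,0,0,0,1],[0,0,0,0,0,0,1],[0,0,0,0,0,-1,1],[0,0,0,0,0,-2,1],[0,0,0,0,0,-2,1]]]'

```text
time: 3.23
position: [404.6, -347.9, 70.5]
orientation: [[1.0, 0.001, 0.002], [0.001, -1.0, -0.002], [0.002, 0.002, -1.0]]
force: [0.6, -0.7, -1.1]
gripper_width: 54.1
```

>>> move_arm --plan '[[[0,0,0,0,0,-4,1],[0,0,0,0,-2,-8,1],[0,0,0,2,-5,-11,1],[0,0,0,3,-8.5,-13,1],[0,0,0,4,-12,-15,1]]]'

```text
time: 3.65
position: [442.6, -232.6, 216.7]
orientation: [[1.0, -0.001, 0.002], [-0.001, -1.0, -0.001], [0.002, 0.001, -1.0]]
force: [1.0, -0.3, -0.9]
gripper_width: 54.1
```

>>> move_arm --plan '[[[0,0,0,1.5,-3.8,-0.5,1],[0,0,0,3,-7.5,-1,1],[0,0,0,4.5,-11,-1.5,1],[0,0,0,6,-15,-2,1],[0,0,0,7.5,-18.8,-3,1]]]'

```text
time: 4.07
position: [516.2, -44.7, 244.4]
orientation: [[1.0, 0.0, -0.001], [0.0, -1.0, 0.0], [-0.001, -0.0, -1.0]]
force: [0.7, -0.2, -2.1]
gripper_width: 54.2
```

>>> move_arm --plan '[[[0,0,0,0,-2,0,1],[0,0,0,0,-3,0,1],[0,0,0,0,-3,0,1]]]'

```text
time: 4.32
position: [516.0, -15.1, 244.4]
orientation: [[1.0, 0.003, -0.0], [0.003, -1.0, 0.0], [-0.0, -0.0, -1.0]]
force: [-0.3, -0.4, -1.4]
gripper_width: 54.0
```

```bash
cat >> h.py <<'E'
def rings(c,im,z=6,x0=450,x1=730,y0=-150,y1=220):
    """rectify to plane z, 2 px/mm; columns=y, rows=x; Hough for 76 mm rings"""
    xs,ys=np.meshgrid(np.arange(x0,x1,.5),np.arange(y0,y1,.5),indexing="ij")
    K,t,R=c; q=np.stack([xs-t[0],ys-t[1],0*xs+z-t[2]],-1)@R; m=q@K.T
    w=cv2.remap(im,(m[...,0]/m[...,2]).astype(np.float32),(m[...,1]/m[...,2]).astype(np.float32),1)
    g=cv2.GaussianBlur(cv2.cvtColor(w,cv2.COLOR_RGB2GRAY),(5,5),0)
    h=cv2.HoughCircles(g,cv2.HOUGH_GRADIENT,1.5,150,param1=80,param2=25,minRadius=68,maxRadius=80)
    return w,([] if h is None else [(x0+v/2,y0+u/2,r/2) for u,v,r in h[0]])
E
python3 - <<'E'
from h import *
c,im=wrist("w2",{"tray":0,"jar_mid":200})
w,h=rings(c,im); print(np.round(h,1)); 
cv2.imwrite("pics/rect.png",w[:,:,::-1])
for m in optics.trace("tray","wrist")[:1]:
    cs,_=cv2.findContours(m["pixels"].astype(np.uint8),0,1); k=max(cs,key=cv2.contourArea)[:,0]
    print(cv2.minAreaRect(np.array([ray(c,q,12)[:2] for q in k],np.float32)))
c=cam("top");w,h=rings(c,optics.camera("top")); print(np.round(h,1))
E
```

```text
t 4.32 tcp [516.  -15.1 244.4] yaw 0.16 w 54.0 F [-0.3 -0.4 -1.4]
tray 0.89 [267. 128.] [582.5  36.2   0. ] d [  66.5   51.3 -244.4]
jar_mid 0.65 [328. 309.] [506.7 -17.4 200. ] d [ -9.3  -2.3 -44.4]
[[528.4 -57.4  37.7]
 [543.4 132.4  37.7]
 [638.6 124.9  38. ]
 [631.1  29.6  38.1]
 [536.6  37.9  37.9]
 [624.4 -62.6  36.2]]
((583.2005615234375, 33.144134521484375), (299.92022705078125, 199.76318359375), 85.5792465209961)
[]
```

View pics/w2.png

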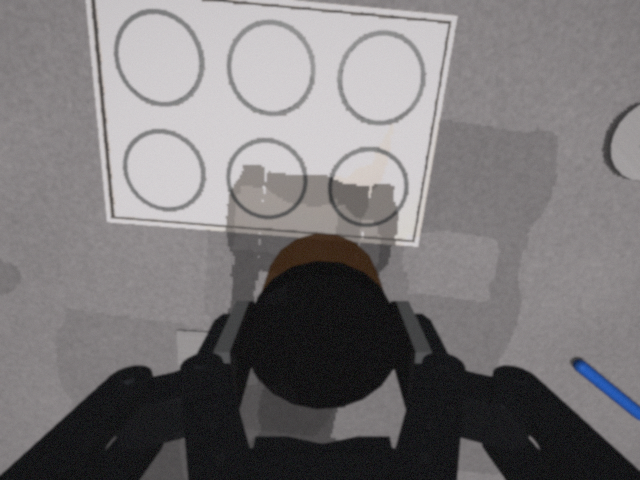

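View pics/rect.png

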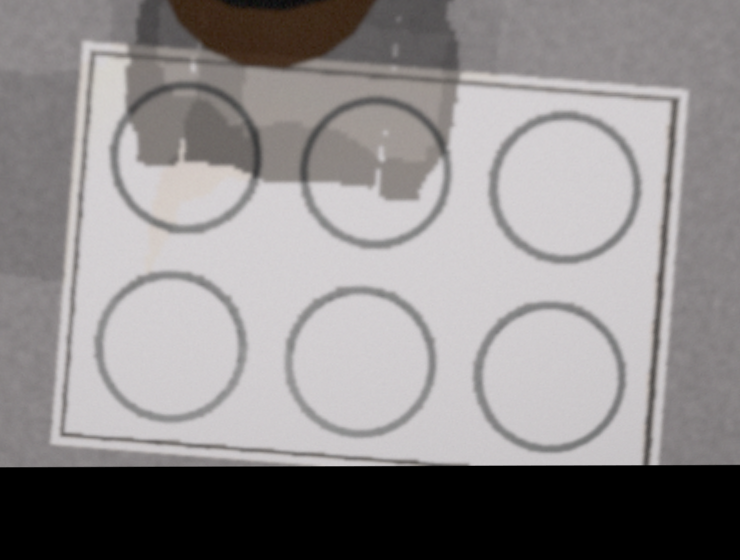

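All six rings show up and agree: centre (583.8, 34.1), yaw -4.5°, with ring radii and spacing as specified. The jar is held square. I'll place it at (528.9,-56.9).

>>> move_arm --plan '[[[0,0,0,1.3,4.2,0,1],[0,0,0,1.3,4.2,4,1],[0,0,0,1.3,4.2,8,1],[0,0,0,1.3,4.2,12,1],[0,0,0,1.3,4.2,15,1]]]'

```text
time: 4.98
position: [528.3, -60.1, 91.7]
orientation: [[1.0, -0.002, -0.002], [-0.002, -1.0, 0.0], [-0.002, -0.0, -1.0]]
force: [0.0, 0.6, -1.7]
gripper_width: 53.9
```

>>> move_arm --plan '[[[0,0,0,0,0,0,1],[0,0,0,0,0,1,1],[0,0,0,0,0,1,1],[0,0,0,0,0,1,1],[0,0,0,0,0,1,1]]]'

```text
time: 5.4
position: [530.4, -59.2, 85.9]
orientation: [[1.0, 0.0, 0.003], [0.0, -1.0, -0.001], [0.003, 0.001, -1.0]]
force: [0.0, -0.0, -1.0]
gripper_width: 53.9
```

>>> move_arm --plan '[[[0,0,0,-0.15,-0.23,1,1],[0,0,0,-0.15,-0.23,1.8,1],[0,0,0,-0.15,-0.23,2.5,1],[0,0,0,-0.15,-0.23,2.8,1],[0,0,0,-0.15,-0.23,2.8,1]]]'

```text
time: 5.82
position: [527.9, -56.6, 56.0]
orientation: [[1.0, 0.0, -0.0], [0.0, -1.0, 0.0], [-0.0, -0.0, -1.0]]
force: [-1.0, -0.5, -1.7]
gripper_width: 54.1
```

>>> move_arm --plan '[[[0,0,0,0,0,0.1,1],[0,0,0,0,0,0.2,1],[0,0,0,0,0,0.2,0.3],[0,0,0,0,0,0.2,0],[0,0,0,0,0,0.2,0]]]'

```text
time: 6.23
position: [528.2, -56.7, 54.4]
orientation: [[1.0, 0.0, 0.0], [0.0, -1.0, -0.0], [0.0, 0.0, -1.0]]
force: [0.5, -1.0, -0.0]
gripper_width: 81.2
```

>>> move_arm --plan '[[[0,0,0,0,0,0,0],[0,0,0,0,0,-1,0],[0,0,0,0,0,-4,0],[0,0,0,0,0,-8,0],[0,0,0,0,0,-11,0]]]'

```text
time: 6.65
position: [527.9, -56.6, 167.0]
orientation: [[1.0, 0.0, 0.0], [0.0, -1.0, -0.0], [0.0, 0.0, -1.0]]
force: [1.8, -0.1, 0.1]
gripper_width: 85.2
```

>>> move_arm --plan '[[[0,0,0,0.2,-3,-2,0],[0,0,0,0.4,-6.5,-4,0],[0,0,0,0.6,-10,-6,0],[0,0,0,0.6,-14,-7,0],[0,0,0,0.6,-18,-8,0]]]'

```text
time: 7.07
position: [533.7, 125.0, 246.3]
orientation: [[1.0, -0.0, 0.002], [-0.0, -1.0, 0.0], [0.002, -0.0, -1.0]]
force: [0.9, -0.0, -0.6]
gripper_width: 85.7
```

>>> move_arm --plan '[[[0,0,0,0,-4,0,0],[0,0,0,0,-8,0,0],[0,0,0,0,-12,0,0],[0,0,0,0,-16,0,0],[0,0,0,0,-20,0,0]]]'

```text
time: 7.48
position: [533.1, 325.4, 245.1]
orientation: [[1.0, 0.001, 0.0], [0.001, -1.0, 0.0], [0.0, -0.0, -1.0]]
force: [0.7, -0.8, 0.5]
gripper_width: 85.3
```

>>> move_arm --plan '[[[0,0,0,0,0,0,0],[0,0,0,0,0,0,0],[0,0,0,0,0,0,0]]]'

```text
time: 7.73
position: [533.5, 323.1, 244.6]
orientation: [[1.0, 0.001, -0.0], [0.001, -1.0, -0.0], [-0.0, 0.0, -1.0]]
force: [-0.3, 0.5, -0.9]
gripper_width: 85.4
```

Run:
```python
from h import *
c,im=wrist("w3",{"beaker_mid":35,"slim_bottle_mid":68,"wide_bottle_mid":66})
c=cam("top");optics.camera("top")
for q in optics.place_of("jar_mid","top")[:2]: print("jar",q["score"],ray(c,q["point"],32).round(1))
```

```text
t 7.73 tcp [533.5 323.1 244.6] yaw 0.06 w 85.4 F [-0.3  0.5 -0.9]
beaker_mid 0.95 [309. 159.] [575.8 334.7  35. ] d [  42.4   11.5 -209.6]
slim_bottle_mid 0.91 [300. 327.] [434.3 343.4  68. ] d [ -99.1   20.3 -176.6]
slim_bottle_mid 0.3 [633. 149.] [587.5  89.1  68. ] d [  54.1 -234.  -176.6]
wide_bottle_mid 0.65 [174. 247.] [507.9 445.8  66. ] d [ -25.6  122.6 -178.6]
jar 0.94 [533.6 -59.8  32. ]
jar 0.53 [ 561.8 -297.5   32. ]
```

View pics/w3.png

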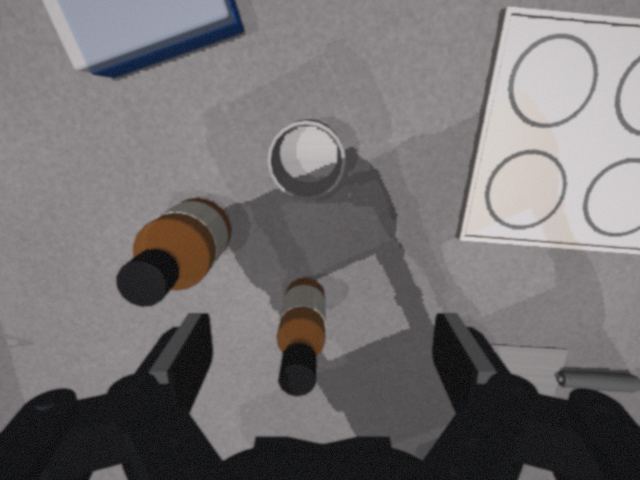

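The beaker rim centre is at (307,158), which works out to about (578.5,335). Both bottles are clear of the fingers.

>>> move_arm --plan '[[[0,0,0,4.5,-1.2,0,0],[0,0,0,4.5,-1.2,4,0],[0,0,0,4.5,-1.2,7,0],[0,0,0,4.5,-1.2,10,0],[0,0,0,4.5,-1.2,10,0]]]'

```text
time: 8.45
position: [576.3, 333.6, 138.6]
orientation: [[1.0, -0.0, -0.008], [-0.0, -1.0, -0.004], [-0.008, 0.004, -1.0]]
force: [-2.4, -0.1, -0.2]
gripper_width: 85.3
```

>>> move_arm --plan '[[[0,0,0,0,0,3,0],[0,0,0,0,0,6,0],[0,0,0,0,0,8,0],[0,0,0,0,0,9.4,0],[0,0,0,0,0,9.4,0]]]'

```text
time: 8.87
position: [578.1, 334.7, 49.0]
orientation: [[1.0, -0.0, -0.003], [-0.0, -1.0, -0.001], [-0.003, 0.001, -1.0]]
force: [-0.1, -0.6, 0.7]
gripper_width: 85.2
```

>>> move_arm --plan '[[[0,0,0,0,0,0,0.5],[0,0,0,0,0,0,1],[0,0,0,0,0,0,1],[0,0,0,0,0,0,1],[0,0,0,0,0,0,1]]]'

```text
time: 9.28
position: [580.0, 335.9, 52.6]
orientation: [[1.0, 0.0, 0.003], [0.0, -1.0, 0.001], [0.003, -0.001, -1.0]]
force: [-0.2, -0.6, 5.9]
gripper_width: 57.7
```

>>> move_arm --plan '[[[0,0,0,0,0,0,1],[0,0,0,0,0,-2,1],[0,0,0,0,0,-5,1],[0,0,0,0,0,-8,1],[0,0,0,0,0,-8,1]]]'

```text
time: 9.7
position: [581.7, 336.9, 137.7]
orientation: [[1.0, 0.001, 0.009], [0.0, -1.0, 0.004], [0.009, -0.004, -1.0]]
force: [0.9, 0.3, 0.5]
gripper_width: 57.5
```

>>> move_arm --plan '[[[0,0,0,1,4,0,1],[0,0,0,2,8,0,1],[0,0,0,3,12,0,1],[0,0,0,4,16,0,1],[0,0,0,5,20,0,1]]]'

```text
time: 10.12
position: [629.4, 133.7, 131.6]
orientation: [[1.0, 0.001, 0.002], [0.001, -1.0, 0.0], [0.002, -0.0, -1.0]]
force: [1.1, 0.8, -0.9]
gripper_width: 57.5
```

>>> move_arm --plan '[[[0,0,0,0,3.5,0,1],[0,0,0,0,7,0,1],[0,0,0,0,10,0,1],[0,0,0,0,10,0,1],[0,0,0,0,10,0,1]]]'

```text
time: 10.53
position: [629.3, 33.8, 131.3]
orientation: [[1.0, -0.002, 0.001], [-0.002, -1.0, -0.0], [0.001, 0.0, -1.0]]
force: [0.6, 0.4, -0.9]
gripper_width: 58.0
```

Run:
```python
from h import *
wrist("w4",{"beaker_mid":117})
```

```text
t 10.53 tcp [629.3  33.8 131.3] yaw -0.13 w 58.0 F [ 0.6  0.4 -0.9]
beaker_mid 0.86 [320. 327.] [628.5  35.3 117. ] d [ -0.8   1.5 -14.3]
```

>>> move_arm --plan '[[[0,0,0,0.25,0.35,3,1],[0,0,0,0.25,0.35,5,1],[0,0,0,0.25,0.35,6.5,1],[0,0,0,0.25,0.35,7,1],[0,0,0,0.25,0.35,7.2,1]]]'

```text
time: 11.05
position: [630.6, 33.3, 58.6]
orientation: [[1.0, 0.002, -0.002], [0.002, -1.0, 0.0], [-0.002, -0.0, -1.0]]
force: [-18.1, 1.6, 39.2]
gripper_width: 57.6
```

>>> move_arm --plan '[[[0,0,0,0,0,0.1,1],[0,0,0,0,0,0.2,1],[0,0,0,0,0,0.3,1],[0,0,0,0,0,0.3,1]]]'

```text
time: 11.38
position: [630.6, 33.4, 58.5]
orientation: [[1.0, 0.002, -0.0], [0.002, -1.0, 0.0], [-0.0, -0.0, -1.0]]
force: [-22.1, 1.3, 45.4]
gripper_width: 57.6
```

Contact is firm at z≈58.5. I'll back off slightly, release and rise.

>>> move_arm --plan '[[[0,0,0,0,0.2,-0.3,1],[0,0,0,0,0.2,-0.4,1],[0,0,0,0,0.2,-0.4,0],[0,0,0,0,0.2,-0.4,0],[0,0,0,0,0.2,-0.4,0]]]'

```text
time: 11.8
position: [631.5, 30.3, 59.3]
orientation: [[1.0, 0.001, 0.0], [0.001, -1.0, 0.0], [0.0, -0.0, -1.0]]
force: [0.5, -0.3, -0.2]
gripper_width: 85.4
```

>>> move_arm --plan '[[[0,0,0,0,0,0,0],[0,0,0,0,0,-2,0],[0,0,0,0,0,-6,0],[0,0,0,0,0,-10,0],[0,0,0,0,0,-14,0]]]'

```text
time: 12.22
position: [630.9, 30.0, 200.5]
orientation: [[1.0, 0.0, -0.001], [0.0, -1.0, 0.0], [-0.001, -0.0, -1.0]]
force: [1.5, 0.2, -0.2]
gripper_width: 85.3
```

>>> move_arm --plan '[[[0,0,0,-1.5,0,-4,0],[0,0,0,-4,0,-7,0],[0,0,0,-8,0,-7,0],[0,0,0,-10,0,-7,0],[0,0,0,-10,0,-7,0]]]'

```text
time: 12.63
position: [527.5, 30.2, 269.9]
orientation: [[1.0, 0.001, -0.001], [0.001, -1.0, 0.0], [-0.001, -0.0, -1.0]]
force: [1.2, 0.5, 0.4]
gripper_width: 85.5
```

Run:
```python
from h import *
wrist("w5",{"beaker_mid":41,"jar_mid":32})
```

```text
t 12.63 tcp [527.5  30.2 269.9] yaw 0.03 w 85.5 F [1.2 0.5 0.4]
beaker_mid 0.98 [321.  85.] [628.9  31.7  41. ] d [ 101.4    1.5 -228.9]
jar_mid 0.73 [415. 196.] [531.8 -56.8  32. ] d [   4.2  -87.  -237.9]
```

View pics/w5.png

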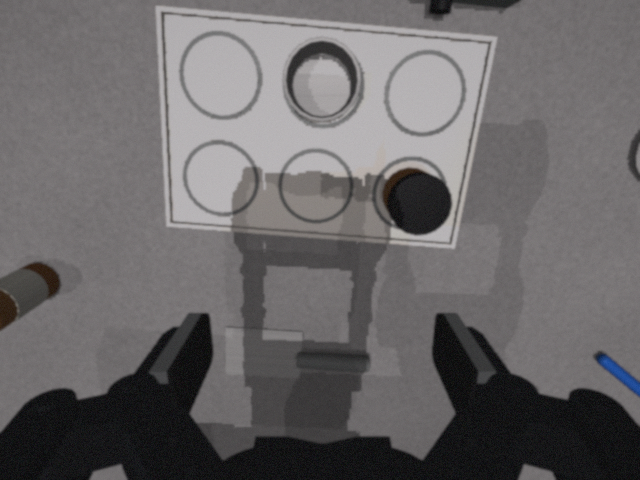

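The jar and beaker both sit in their rings, each within about 3 mm. Next is the slim bottle.

>>> move_arm --plan '[[[0,0,0,-1.5,-3.8,0,0],[0,0,0,-3,-7.5,0,0],[0,0,0,-4.5,-11.2,0,0],[0,0,0,-6,-15,0,0],[0,0,0,-7.2,-18.5,0,0]]]'

```text
time: 13.2
position: [459.1, 217.0, 268.9]
orientation: [[1.0, 0.0, -0.0], [0.0, -1.0, 0.0], [-0.0, -0.0, -1.0]]
force: [0.3, 0.0, 1.0]
gripper_width: 85.1
```

>>> move_arm --plan '[[[0,0,0,-1.5,-3.8,0,0],[0,0,0,-3,-7.5,0,0],[0,0,0,-5.5,-11,0,0],[0,0,0,-5.5,-12.7,0,0],[0,0,0,-5.5,-12.7,0,0]]]'

```text
time: 13.62
position: [403.9, 345.9, 268.8]
orientation: [[1.0, 0.004, 0.0], [0.004, -1.0, 0.001], [0.0, -0.001, -1.0]]
force: [0.0, -0.3, 0.5]
gripper_width: 85.3
```

Run:
```python
from h import *
c,im=wrist("w6",{"slim_bottle_mid":68,"wide_bottle_mid":66})
for k,z in (("slim_bottle_mid",136),("wide_bottle_mid",132)):
    m=optics.trace(k,"wrist")[0]; dark=(im.max(2)<45)&cv2.dilate(m["pixels"].astype(np.uint8),np.ones((5,5))).astype(bool)
    n,l,s,ce=cv2.connectedComponentsWithStats(dark.astype(np.uint8)); i=1+s[1:,4].argmax()
    print(k,"cap px",ce[i].round(),s[i],"axis at mid-cap",ray(c,ce[i],z-8).round(1))
```

```text
t 13.62 tcp [403.9 345.9 268.8] yaw 0.23 w 85.3 F [ 0.  -0.3  0.5]
slim_bottle_mid 0.78 [325. 175.] [434.4 344.6  68. ] d [  30.5   -1.3 -200.8]
wide_bottle_mid 0.89 [198.  83.] [505.2 443.9  66. ] d [ 101.4   98.  -202.8]
slim_bottle_mid cap px [329. 192.] [ 310  170   40   44 1358] axis at mid-cap [432.2 341.9 128. ]
wide_bottle_mid cap px [169.  76.] [ 140   48   63   57 1750] axis at mid-cap [505.3 444.6 124. ]
```

View pics/w6.png

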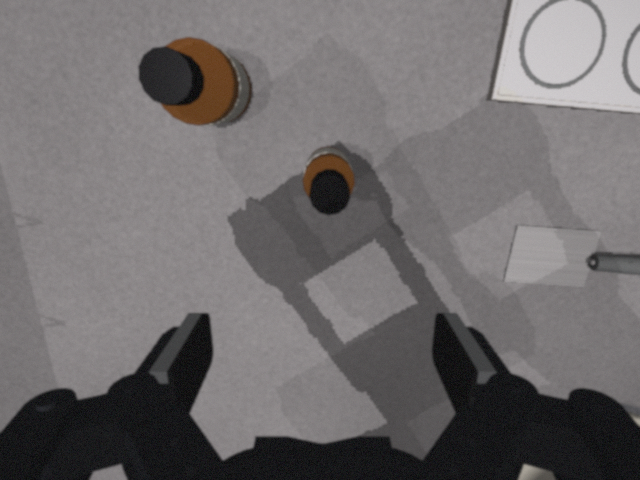

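>>> move_arm --plan '[[[0,0,0,2.9,0.35,0,0],[0,0,0,2.9,0.35,4,0],[0,0,0,2.9,0.35,8,0],[0,0,0,2.9,0.35,9,0],[0,0,0,2.9,0.35,9,0]]]'

```text
time: 14.28
position: [432.3, 336.8, 177.0]
orientation: [[1.0, -0.001, -0.005], [-0.001, -1.0, -0.003], [-0.005, 0.003, -1.0]]
force: [0.1, -0.4, 0.7]
gripper_width: 85.3
```

>>> move_arm --plan '[[[0,0,0,0,0,2,0],[0,0,0,0,0,4,0],[0,0,0,0,0,5.2,0],[0,0,0,0,0,5.2,0],[0,0,0,0,0,5.2,0]]]'

```text
time: 14.7
position: [434.0, 338.6, 128.8]
orientation: [[1.0, 0.0, 0.001], [0.0, -1.0, 0.001], [0.001, -0.001, -1.0]]
force: [0.2, -0.5, 1.2]
gripper_width: 85.2
```

>>> move_arm --plan '[[[0,0,0,0,0,0,0.4],[0,0,0,0,0,0,0.7],[0,0,0,0,0,0,1],[0,0,0,0,0,0,1],[0,0,0,0,0,0,1]]]'

```text
time: 15.12
position: [433.5, 338.6, 127.8]
orientation: [[1.0, 0.0, 0.001], [0.0, -1.0, 0.001], [0.001, -0.001, -1.0]]
force: [0.4, 4.8, 14.7]
gripper_width: 26.8
```

>>> move_arm --plan '[[[0,0,0,0,0,0,1],[0,0,0,0,0,0,1],[0,0,0,0,0,0,1],[0,0,0,0,0,-1,1],[0,0,0,0,0,-1.5,1]]]'

```text
time: 15.53
position: [433.2, 338.4, 143.2]
orientation: [[1.0, 0.0, -0.0], [0.0, -1.0, -0.0], [-0.0, 0.0, -1.0]]
force: [0.6, 0.7, -1.9]
gripper_width: 26.8
```

>>> move_arm --plan '[[[0,0,0,0,0,-3,1],[0,0,0,0,0,-7,1],[0,0,0,0.5,1,-10,1],[0,0,0,2,4,-11,1],[0,0,0,3.5,7,-11,1]]]'

```text
time: 15.95
position: [469.4, 268.8, 256.1]
orientation: [[1.0, 0.003, 0.005], [0.003, -1.0, 0.002], [0.005, -0.002, -1.0]]
force: [1.3, 1.0, -1.6]
gripper_width: 26.6
```

>>> move_arm --plan '[[[0,0,0,1.6,3.4,0,1],[0,0,0,3.2,6.8,0,1],[0,0,0,4.8,10.2,0,1],[0,0,0,6.4,13.6,0,1],[0,0,0,8,17,0,1]]]'

```text
time: 16.37
position: [548.6, 96.6, 252.9]
orientation: [[1.0, 0.0, 0.0], [0.0, -1.0, -0.0], [0.0, 0.0, -1.0]]
force: [0.4, 2.0, -2.7]
gripper_width: 27.1
```

>>> move_arm --plan '[[[0,0,0,1.6,3.4,0,1],[0,0,0,3.2,6.8,0,1],[0,0,0,4.8,10.2,0,1],[0,0,0,6.4,13.6,0,1],[0,0,0,7.5,16.3,0,1]]]'

```text
time: 16.78
position: [624.2, -67.3, 252.8]
orientation: [[1.0, -0.001, 0.001], [-0.001, -1.0, -0.0], [0.001, 0.0, -1.0]]
force: [0.8, 0.0, -2.7]
gripper_width: 26.2
```

>>> move_arm --plan '[[[0,0,0,0,0,0,1],[0,0,0,0,0,0,1],[0,0,0,0,0,0,1]]]'

```text
time: 17.03
position: [623.0, -64.3, 252.4]
orientation: [[1.0, 0.0, -0.0], [0.0, -1.0, 0.0], [-0.0, -0.0, -1.0]]
force: [-0.6, -0.1, -3.1]
gripper_width: 26.2
```

Run:
```python
from h import *
p=tcp(); c,im=wrist("w7",{"slim_bottle_mid":p[2]-60})
s=cam("side"); im=optics.camera("side"); cv2.imwrite("pics/s7.png",cv2.resize(im[100:400,180:480,::-1],(600,600)))
```

```text
t 17.03 tcp [623.  -64.3 252.4] yaw 0.0 w 26.2 F [-0.6 -0.1 -3.1]
t 17.03 tcp [623.  -64.3 252.4] yaw 0.0 w 26.2 F [-0.6 -0.1 -3.1]
slim_bottle_mid 0.9 [320. 280.] [622.1 -62.7 192.4] d [ -1.    1.6 -60. ]
```

View pics/s7.png

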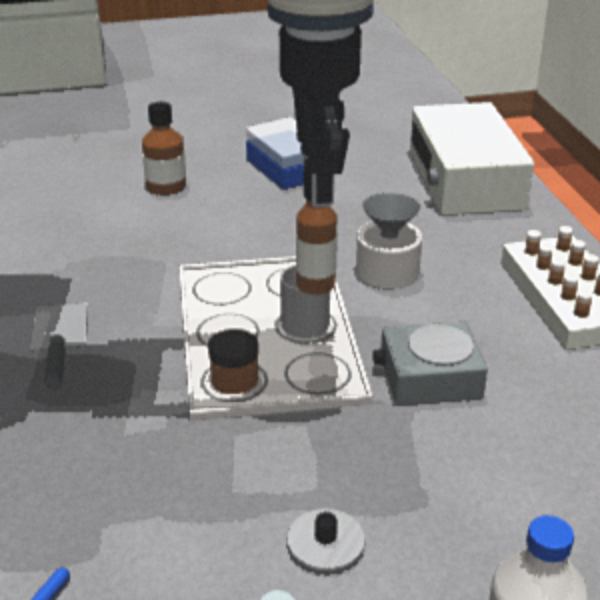

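The bottle hangs upright over its ring, with the jar and beaker standing in theirs. I'll lower it.

>>> move_arm --plan '[[[0,0,0,0,0,3,1],[0,0,0,0,0,6,1],[0,0,0,0,0,9,1],[0,0,0,0,0,11,1],[0,0,0,0,0,11.5,1]]]'

```text
time: 17.6
position: [621.5, -63.3, 134.1]
orientation: [[1.0, 0.002, -0.005], [0.002, -1.0, 0.001], [-0.005, -0.001, -1.0]]
force: [-0.2, 0.9, -2.4]
gripper_width: 26.6
```

>>> move_arm --plan '[[[0,0,0,0,0,0,1],[0,0,0,0,0,0.1,1],[0,0,0,0,0,0.2,1],[0,0,0,0,0,0.2,1]]]'

```text
time: 17.93
position: [624.1, -64.6, 136.6]
orientation: [[1.0, 0.001, 0.002], [0.001, -1.0, -0.0], [0.002, 0.0, -1.0]]
force: [0.1, -0.2, -1.4]
gripper_width: 26.8
```

>>> move_arm --plan '[[[0,0,0,0,0,0.1,1],[0,0,0,0,0,0.2,1],[0,0,0,0,0,0.25,1],[0,0,0,0,0,0.25,1]]]'

```text
time: 18.27
position: [624.2, -64.6, 133.9]
orientation: [[1.0, 0.0, 0.002], [0.0, -1.0, -0.0], [0.002, 0.0, -1.0]]
force: [-0.7, 1.0, 9.0]
gripper_width: 26.3
```

>>> move_arm --plan '[[[0,0,0,0,0,0,0.5],[0,0,0,0,0,0,0],[0,0,0,0,0,0,0],[0,0,0,0,0,0,0],[0,0,0,0,0,-2,0]]]'

```text
time: 18.68
position: [621.6, -64.2, 149.9]
orientation: [[1.0, 0.0, -0.005], [0.0, -1.0, 0.001], [-0.005, -0.001, -1.0]]
force: [-0.7, 0.6, -1.1]
gripper_width: 84.1
```

>>> move_arm --plan '[[[0,0,0,0,0,-4,0],[0,0,0,0,0,-8,0],[0,0,0,-1,-3,-10,0],[0,0,0,-2,-6.5,-11,0],[0,0,0,-3,-10,-12,0]]]'

```text
time: 19.1
position: [593.2, 36.0, 274.2]
orientation: [[1.0, -0.001, 0.002], [-0.001, -1.0, -0.0], [0.002, 0.0, -1.0]]
force: [0.5, 0.7, -0.1]
gripper_width: 85.3
```

>>> move_arm --plan '[[[0,0,0,-1.2,-3.9,0,0],[0,0,0,-2.4,-7.8,0,0],[0,0,0,-3.6,-11.7,0,0],[0,0,0,-4.8,-15.6,0,0],[0,0,0,-6,-19.5,0,0]]]'

```text
time: 19.52
position: [532.3, 232.1, 272.9]
orientation: [[1.0, 0.0, 0.0], [0.0, -1.0, 0.0], [0.0, -0.0, -1.0]]
force: [1.5, 0.6, -0.0]
gripper_width: 85.3
```

>>> move_arm --plan '[[[0,0,0,-1.2,-3.9,0,0],[0,0,0,-2.4,-7.8,0,0],[0,0,0,-3.6,-11.7,0,0],[0,0,0,-4.8,-15.6,0,0],[0,0,0,-6,-19.5,0,0]]]'

```text
time: 19.93
position: [472.2, 427.2, 272.8]
orientation: [[1.0, 0.0, 0.0], [0.0, -1.0, -0.0], [0.0, 0.0, -1.0]]
force: [1.6, 0.3, 0.3]
gripper_width: 85.6
```

>>> move_arm --plan '[[[0,0,0,0,-1,0,0],[0,0,0,0,-1,0,0],[0,0,0,0,-1,0,0],[0,0,0,0,-1,0,0]]]'

```text
time: 20.27
position: [473.5, 434.4, 272.6]
orientation: [[1.0, -0.0, -0.0], [-0.0, -1.0, -0.0], [-0.0, 0.0, -1.0]]
force: [-0.4, -0.5, -0.4]
gripper_width: 85.4
```

Run:
```python
from h import *
c,im=wrist("w8",{"wide_bottle_mid":66})
for k,z in (("wide_bottle_mid",132),):
    m=optics.trace(k,"wrist")[0]; dark=(im.max(2)<45)&cv2.dilate(m["pixels"].astype(np.uint8),np.ones((5,5))).astype(bool)
    n,l,s,ce=cv2.connectedComponentsWithStats(dark.astype(np.uint8)); i=1+s[1:,4].argmax()
    print(k,"cap px",ce[i].round(),s[i],"axis at mid-cap",ray(c,ce[i],z-8).round(1))
c=cam("top");optics.camera("top")
for k,z in (("slim_bottle_mid",74),("jar_mid",32),("beaker_mid",41)):
    for q in optics.place_of(k,"top")[:1]: print(k,q["score"],ray(c,q["point"],z).round(1))
```

```text
t 20.27 tcp [473.5 434.4 272.6] yaw -0.01 w 85.4 F [-0.4 -0.5 -0.4]
wide_bottle_mid 0.63 [311. 171.] [506.5 444.3  66. ] d [  33.1    9.8 -206.6]
wide_bottle_mid cap px [312. 188.] [ 287  160   45   50 1431] axis at mid-cap [503.1 442.4 124. ]
slim_bottle_mid 0.71 [616.9 -60.6  74. ]
jar_mid 0.95 [534.2 -56.8  32. ]
beaker_mid 0.71 [636.1  37.5  41. ]
```

>>> move_arm --plan '[[[0,0,0,3.15,-0.9,0,0],[0,0,0,3.15,-0.9,4,0],[0,0,0,3.15,-0.9,8,0],[0,0,0,3.15,-0.9,10,0],[0,0,0,3.15,-0.9,10,0]]]'

```text
time: 21.03
position: [502.9, 442.6, 167.8]
orientation: [[1.0, -0.0, -0.006], [-0.0, -1.0, -0.005], [-0.006, 0.005, -1.0]]
force: [0.3, 0.1, -0.5]
gripper_width: 85.5
```

>>> move_arm --plan '[[[0,0,0,0,0,2,0],[0,0,0,0,0,4,0],[0,0,0,0,0,4.8,0],[0,0,0,0,0,4.8,0],[0,0,0,0,0,4.8,0]]]'

```text
time: 21.45
position: [505.2, 444.7, 126.0]
orientation: [[1.0, 0.0, 0.001], [0.0, -1.0, 0.001], [0.001, -0.001, -1.0]]
force: [-0.4, 0.7, -0.3]
gripper_width: 85.5
```

>>> move_arm --plan '[[[0,0,0,0,0,0,0.4],[0,0,0,0,0,0,0.7],[0,0,0,0,0,0,1],[0,0,0,0,0,0,1],[0,0,0,0,0,0,1]]]'

```text
time: 21.87
position: [505.1, 444.5, 125.6]
orientation: [[1.0, 0.0, 0.001], [0.0, -1.0, 0.0], [0.001, -0.0, -1.0]]
force: [-0.9, -1.5, 3.0]
gripper_width: 32.2
```

>>> move_arm --plan '[[[0,0,0,0,0,0,1],[0,0,0,0,0,0,1],[0,0,0,0,0,0,1],[0,0,0,0,0,-1,1],[0,0,0,0,0,-1.5,1]]]'

```text
time: 22.28
position: [504.7, 444.4, 140.7]
orientation: [[1.0, 0.0, -0.0], [0.0, -1.0, -0.0], [-0.0, 0.0, -1.0]]
force: [0.4, 1.3, -3.2]
gripper_width: 32.0
```

>>> move_arm --plan '[[[0,0,0,0,0,-3,1],[0,0,0,0,0,-7,1],[0,0,0,0.5,1,-10,1],[0,0,0,2,4,-11,1],[0,0,0,3.4,7.5,-11,1]]]'

```text
time: 22.7
position: [539.9, 370.8, 254.1]
orientation: [[1.0, 0.003, 0.006], [0.003, -1.0, 0.004], [0.006, -0.004, -1.0]]
force: [1.7, -0.2, -4.0]
gripper_width: 32.2
```

>>> move_arm --plan '[[[0,0,0,1.3,3.2,0,1],[0,0,0,2.6,6.4,0,1],[0,0,0,3.9,9.6,0,1],[0,0,0,5.2,12.8,0,1],[0,0,0,6.5,16,0,1]]]'

```text
time: 23.12
position: [604.1, 207.9, 250.4]
orientation: [[1.0, 0.0, 0.0], [0.0, -1.0, 0.0], [0.0, -0.0, -1.0]]
force: [0.8, 0.1, -4.0]
gripper_width: 32.4
```

>>> move_arm --plan '[[[0,0,0,1.3,3.2,0,1],[0,0,0,2.6,6.4,0,1],[0,0,0,3.5,8.4,0,1],[0,0,0,3.5,8.4,0,1],[0,0,0,3.5,8.4,0,1]]]'

```text
time: 23.53
position: [639.2, 124.2, 250.1]
orientation: [[1.0, -0.002, 0.0], [-0.002, -1.0, 0.0], [0.0, -0.0, -1.0]]
force: [0.1, 1.7, -3.8]
gripper_width: 32.0
```

Run:
```python
from h import *
p=tcp(); c,im=wrist("w9",{"wide_bottle_mid":p[2]-60,"slim_bottle_mid":74})
im=optics.camera("side"); cv2.imwrite("pics/s9.png",cv2.resize(im[100:400,180:480,::-1],(600,600)))
```

```text
t 23.53 tcp [639.2 124.2 250.1] yaw -0.1 w 32.0 F [ 0.1  1.7 -3.8]
t 23.53 tcp [639.2 124.2 250.1] yaw -0.1 w 32.0 F [ 0.1  1.7 -3.8]
wide_bottle_mid 0.56 [323. 276.] [640.2 124.4 190.1] d [  1.    0.2 -60. ]
slim_bottle_mid 0.76 [550. 234.] [625.4 -59.3  74. ] d [ -13.8 -183.5 -176.1]
```

View pics/s9.png

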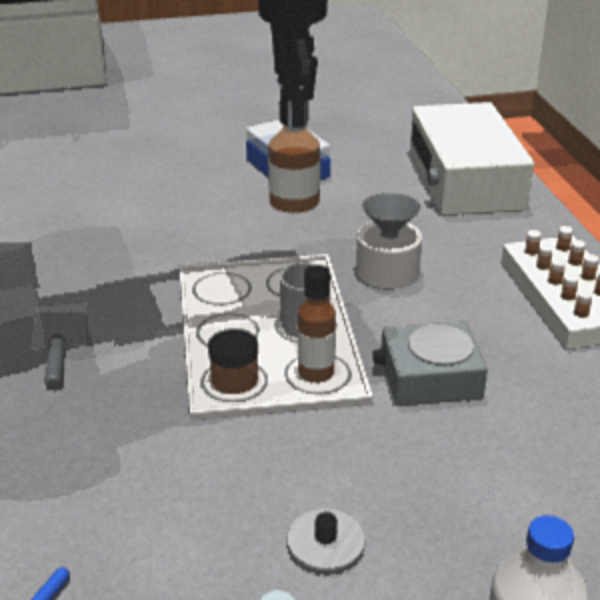

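The slim bottle stands in its ring, and the wide bottle hangs upright over its own.

>>> move_arm --plan '[[[0,0,0,0,0,3,1],[0,0,0,0,0,6,1],[0,0,0,0,0,9,1],[0,0,0,0,0,11,1],[0,0,0,0,0,11.5,1]]]'

```text
time: 24.15
position: [636.8, 126.2, 131.6]
orientation: [[1.0, 0.002, -0.005], [0.002, -1.0, -0.001], [-0.005, 0.0, -1.0]]
force: [-8.3, -3.2, 33.1]
gripper_width: 32.5
```

>>> move_arm --plan '[[[0,0,0,0,0,0,1],[0,0,0,0,0,0.1,1],[0,0,0,0,0,0.2,1],[0,0,0,0,0,0.3,1],[0,0,0,0,0,0.3,1]]]'

```text
time: 24.57
position: [639.1, 125.6, 132.4]
orientation: [[1.0, 0.001, 0.001], [0.001, -1.0, 0.0], [0.001, -0.0, -1.0]]
force: [-2.7, 0.4, -4.4]
gripper_width: 32.0
```

>>> move_arm --plan '[[[0,0,0,0,0,0.08,1],[0,0,0,0,0,0.15,1],[0,0,0,0,0,0.15,1]]]'

```text
time: 24.82
position: [639.6, 125.4, 131.6]
orientation: [[1.0, 0.0, 0.002], [0.0, -1.0, 0.0], [0.002, -0.0, -1.0]]
force: [-1.4, -1.6, 9.4]
gripper_width: 32.2
```

>>> move_arm --plan '[[[0,0,0,0,0,0,0.5],[0,0,0,0,0,0,0],[0,0,0,0,0,0,0],[0,0,0,0,0,0,0],[0,0,0,0,0,-2,0]]]'

```text
time: 25.23
position: [637.1, 125.2, 147.2]
orientation: [[1.0, 0.0, -0.005], [0.0, -1.0, -0.001], [-0.005, 0.001, -1.0]]
force: [-0.8, 0.3, -0.3]
gripper_width: 85.1
```

>>> move_arm --plan '[[[0,0,0,0,0,-4,0],[0,0,0,0,0,-8,0],[0,0,0,-1,3,-10,0],[0,0,0,-2.5,6,-10,0],[0,0,0,-4,9,-10,0]]]'

```text
time: 25.65
position: [599.1, 34.8, 251.9]
orientation: [[1.0, 0.002, 0.003], [0.002, -1.0, -0.0], [0.003, 0.0, -1.0]]
force: [0.9, -1.4, -1.0]
gripper_width: 85.3
```

>>> move_arm --plan '[[[0,0,0,-1,3.9,0,0],[0,0,0,-2,7.8,0,0],[0,0,0,-3,11.7,0,0],[0,0,0,-4,15.6,0,0],[0,0,0,-5,19.5,0,0]]]'

```text
time: 26.07
position: [548.1, -161.3, 250.4]
orientation: [[1.0, 0.001, 0.0], [0.001, -1.0, -0.0], [0.0, 0.0, -1.0]]
force: [0.2, 0.0, -0.9]
gripper_width: 85.0
```

>>> move_arm --plan '[[[0,0,0,0,4,0,0],[0,0,0,0,8,0,0],[0,0,0,0,11,0,0],[0,0,0,0,13.5,0,0],[0,0,0,0,13.5,0,0]]]'

```text
time: 26.48
position: [548.7, -299.2, 250.0]
orientation: [[1.0, -0.003, 0.0], [-0.003, -1.0, -0.001], [0.0, 0.001, -1.0]]
force: [-0.5, 0.3, 0.0]
gripper_width: 85.2
```

>>> move_arm --plan '[[[0,0,0,0,0,2,0],[0,0,0,0,0,2,0],[0,0,0,0,0,2,0]]]'

```text
time: 26.73
position: [548.5, -293.8, 229.6]
orientation: [[1.0, 0.001, -0.002], [0.001, -1.0, 0.001], [-0.002, -0.001, -1.0]]
force: [0.4, 0.5, -0.1]
gripper_width: 85.4
```

Run:
```python
from h import *
c,im=wrist("w10",{"lid_mid":17.5})
m=optics.trace("lid_mid","wrist")[0]["pixels"].astype(np.uint8)
M=cv2.findContours(m,0,1)[0]; k=max(M,key=cv2.contourArea); e=cv2.fitEllipse(k); print(e, ray(c,e[0],11).round(1))
top=cam("top");optics.camera("top")
for k,z in (("slim_bottle_mid",74),("wide_bottle_mid",72)):
    for q in optics.place_of(k,"top")[:1]: print(k,q["score"],ray(top,q["point"],z).round(1))
```

```text
t 26.73 tcp [ 548.5 -293.8  229.6] yaw 0.04 w 85.4 F [ 0.4  0.5 -0.1]
lid_mid 0.67 [339. 181.] [ 571.2 -307.5   17.5] d [  22.7  -13.8 -212.1]
((339.8774108886719, 176.94393920898438), (79.93472290039062, 80.78018951416016), 40.22133255004883) [ 574.  -308.4   11. ]
slim_bottle_mid 0.66 [624.2 -58.6  74. ]
wide_bottle_mid 0.76 [636.7 123.1  72. ]
```

View pics/w10.png

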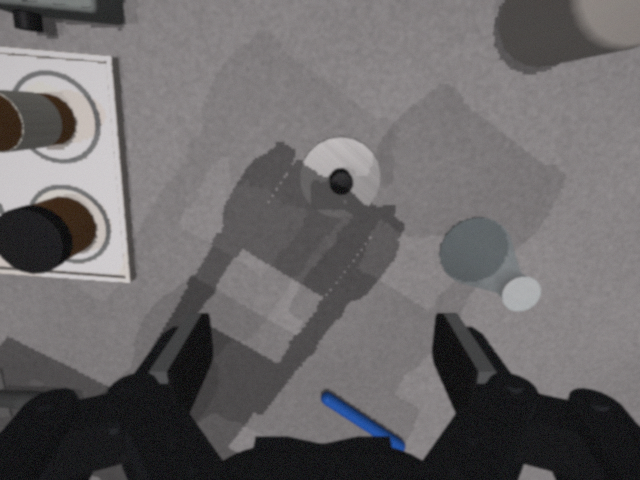

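The lid's disc and knob are at (340,179), which gives (574,-308), well clear of the flask. I'll grip the knob with the tips about 6 mm above the disc.

>>> move_arm --plan '[[[0,0,0,2.55,1.45,3,0],[0,0,0,2.55,1.45,6,0],[0,0,0,2.55,1.45,9,0],[0,0,0,2.55,1.45,12,0],[0,0,0,2.55,1.45,13.5,0]]]'

```text
time: 27.45
position: [573.5, -308.2, 92.1]
orientation: [[1.0, 0.001, -0.003], [0.001, -1.0, 0.002], [-0.003, -0.002, -1.0]]
force: [-0.6, 0.6, -1.1]
gripper_width: 85.2
```

>>> move_arm --plan '[[[0,0,0,0,0,0,0],[0,0,0,0,0,0,0],[0,0,0,0,0,2,0],[0,0,0,0,0,3,0],[0,0,0,0,0,3,0]]]'

```text
time: 27.87
position: [574.2, -308.8, 64.7]
orientation: [[1.0, 0.0, -0.001], [0.0, -1.0, 0.001], [-0.001, -0.001, -1.0]]
force: [-0.3, 1.1, -0.4]
gripper_width: 85.1
```

>>> move_arm --plan '[[[0,0,0,0,0,0,0],[0,0,0,0,0,0,0]]]'

```text
time: 28.03
position: [575.0, -309.4, 66.5]
orientation: [[1.0, 0.0, 0.001], [0.0, -1.0, -0.001], [0.001, 0.001, -1.0]]
force: [-0.5, 0.3, -0.3]
gripper_width: 85.7
```

>>> move_arm --plan '[[[0,0,0,0,0,1.3,0],[0,0,0,0,0,2.3,0],[0,0,0,0,0,2.7,0],[0,0,0,0,0,2.7,0],[0,0,0,0,0,2.7,0]]]'

```text
time: 28.45
position: [574.3, -308.9, 37.8]
orientation: [[1.0, 0.0, -0.001], [0.0, -1.0, 0.0], [-0.001, -0.0, -1.0]]
force: [0.1, -0.3, 0.8]
gripper_width: 85.3
```

>>> move_arm --plan '[[[0,0,0,0,0,0,0.5],[0,0,0,0,0,0,0.8],[0,0,0,0,0,0,1],[0,0,0,0,0,0,1],[0,0,0,0,0,0,1]]]'

```text
time: 28.87
position: [574.6, -309.1, 38.4]
orientation: [[1.0, 0.0, 0.0], [0.0, -1.0, -0.0], [0.0, 0.0, -1.0]]
force: [-0.9, -0.0, -0.3]
gripper_width: 25.5
```

>>> move_arm --plan '[[[0,0,0,0,0,0,1],[0,0,0,0,0,0,1],[0,0,0,0,0,0,1]]]'

```text
time: 29.12
position: [574.6, -309.1, 38.6]
orientation: [[1.0, 0.0, 0.0], [0.0, -1.0, -0.0], [0.0, 0.0, -1.0]]
force: [-1.7, 0.9, 5.9]
gripper_width: 17.4
```

>>> move_arm --plan '[[[0,0,0,0,0,-2,1],[0,0,0,0,0,-5,1],[0,0,0,0,0,-8,1],[0,0,0,0,0,-12,1],[0,0,0,0,0,-15,1]]]'

```text
time: 29.53
position: [574.6, -309.1, 190.9]
orientation: [[1.0, 0.0, 0.001], [0.0, -1.0, -0.001], [0.001, 0.001, -1.0]]
force: [1.4, -0.2, -1.5]
gripper_width: 17.6
```

>>> move_arm --plan '[[[0,0,0,0.5,-3,-2,1],[0,0,0,1,-6,-4,1],[0,0,0,1.5,-9,-6,1],[0,0,0,2,-13,-7,1],[0,0,0,2.6,-17,-7,1]]]'

```text
time: 29.95
position: [601.2, -138.2, 261.0]
orientation: [[1.0, -0.001, 0.004], [-0.001, -1.0, -0.001], [0.004, 0.001, -1.0]]
force: [1.7, 0.4, -0.5]
gripper_width: 17.7
```

Run:
```python
from h import *
p=tcp(); c,im=wrist("w11",{"lid_mid":p[2]-22,"beaker_mid":41})
```

```text
t 29.95 tcp [ 601.2 -138.2  261. ] yaw -0.04 w 17.7 F [ 1.7  0.4 -0.5]
t 29.95 tcp [ 601.2 -138.2  261. ] yaw -0.04 w 17.7 F [ 1.7  0.4 -0.5]
lid_mid 0.91 [322. 321.] [ 598.6 -137.5  239. ] d [ -2.6   0.7 -22. ]
beaker_mid 0.88 [131. 178.] [627.   31.2  41. ] d [  25.8  169.4 -220. ]
```

View pics/w11.png

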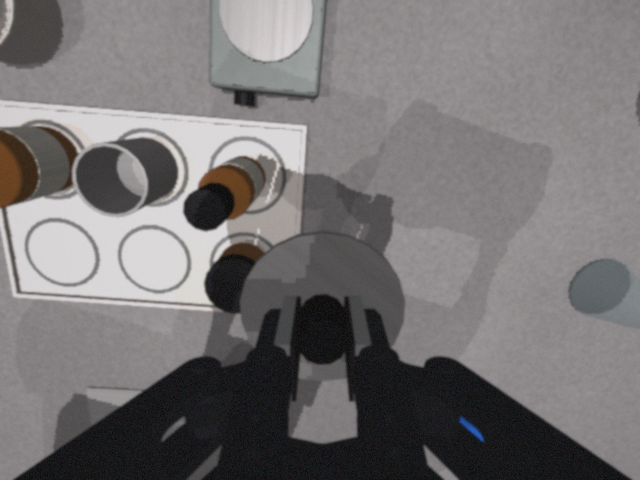

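The lid is held level and centred. I'll move it over the beaker at about (630,31) and come down to just above the mouth.

>>> move_arm --plan '[[[0,0,0,0.6,-3.8,0,1],[0,0,0,1.2,-7.6,0,1],[0,0,0,2,-11.4,0,1],[0,0,0,2.9,-15,0,1],[0,0,0,2.9,-16.9,0,1]]]'

```text
time: 30.52
position: [630.3, 32.6, 258.0]
orientation: [[1.0, 0.001, 0.0], [0.001, -1.0, 0.001], [0.0, -0.001, -1.0]]
force: [-0.9, 0.0, -1.2]
gripper_width: 17.4
```

>>> move_arm --plan '[[[0,0,0,0,0,0,1],[0,0,0,0,0,4,1],[0,0,0,0,0,8,1],[0,0,0,0,0,11,1],[0,0,0,0,0,12,1]]]'

```text
time: 30.93
position: [627.0, 28.9, 133.7]
orientation: [[1.0, -0.0, -0.007], [-0.0, -1.0, 0.0], [-0.007, -0.0, -1.0]]
force: [-1.9, -0.1, -1.5]
gripper_width: 17.4
```

>>> move_arm --plan '[[[0,0,0,0,0,0,1],[0,0,0,0,0,0,1],[0,0,0,0,0,0,1]]]'

```text
time: 31.18
position: [630.7, 29.5, 140.3]
orientation: [[1.0, 0.0, 0.003], [0.0, -1.0, -0.0], [0.003, 0.0, -1.0]]
force: [-0.9, 0.5, -0.1]
gripper_width: 17.6
```

Run:
```python
from h import *
p=tcp(); c=cam("side")
im=optics.camera("side"); cv2.imwrite("pics/s12.png",cv2.resize(im[150:350,240:440,::-1],(600,600),interpolation=2))
for k,z in (("lid_mid",p[2]-21),("beaker_mid",41),("wide_bottle_mid",72),("slim_bottle_mid",74)):
    for q in optics.place_of(k,"side")[:1]: print(k,q["score"],ray(c,q["point"],z).round(1))
```

```text
t 31.18 tcp [630.7  29.5 140.3] yaw 0.0 w 17.6 F [-0.9  0.5 -0.1]
lid_mid 0.83 [636.4  26.7 119.3]
beaker_mid 0.76 [632.6  27.8  41. ]
wide_bottle_mid 0.63 [642.6 130.5  72. ]
slim_bottle_mid 0.76 [625.2 -66.3  74. ]
```

View pics/s12.png

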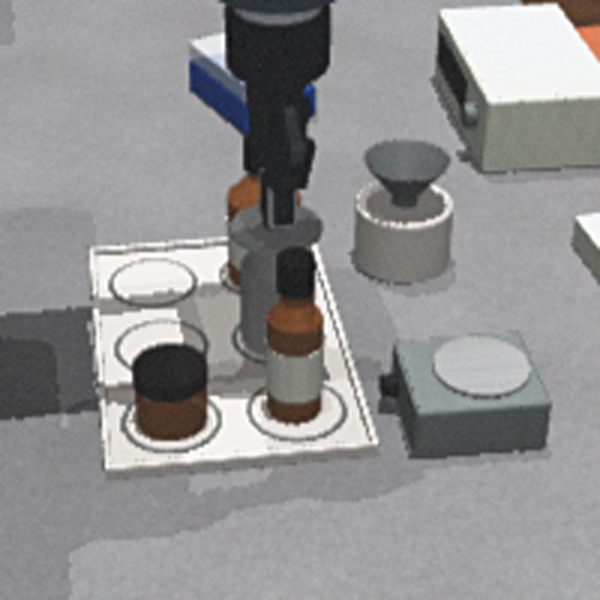

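>>> move_arm --plan '[[[0,0,0,-0.15,-0.1,0.8,1],[0,0,0,-0.15,-0.1,1.6,1],[0,0,0,-0.15,-0.1,2.3,1],[0,0,0,-0.15,-0.1,2.7,1],[0,0,0,-0.15,-0.1,2.8,1]]]'

```text
time: 31.85
position: [627.3, 31.0, 108.8]
orientation: [[1.0, 0.0, -0.002], [0.0, -1.0, 0.0], [-0.002, -0.0, -1.0]]
force: [-0.1, 1.2, -1.4]
gripper_width: 17.5
```

>>> move_arm --plan '[[[0,0,0,0,0,0.1,1],[0,0,0,0,0,0.2,1],[0,0,0,0,0,0.3,1],[0,0,0,0,0,0.3,1]]]'

```text
time: 32.18
position: [628.1, 31.0, 108.7]
orientation: [[1.0, 0.001, 0.001], [0.001, -1.0, -0.0], [0.001, 0.0, -1.0]]
force: [-5.5, 0.6, 16.7]
gripper_width: 17.4
```

Contact came at exactly the predicted seated height (108.7 against 108.6). I'll release, retreat and check.

>>> move_arm --plan '[[[0,0,0,0,0,-0.1,1],[0,0,0,0,0,-0.1,0.5],[0,0,0,0,0,-0.1,0],[0,0,0,0,0,-0.1,0],[0,0,0,0,0,-0.1,0]]]'

```text
time: 32.6
position: [627.9, 30.9, 108.2]
orientation: [[1.0, 0.0, -0.0], [0.0, -1.0, -0.0], [-0.0, 0.0, -1.0]]
force: [0.7, 0.1, -0.3]
gripper_width: 65.4
```

>>> move_arm --plan '[[[0,0,0,0,0,-2,0],[0,0,0,0,0,-5,0],[0,0,0,0,0,-9,0],[0,0,0,0,0,-13,0],[0,0,0,0,0,-17,0]]]'

```text
time: 33.02
position: [627.5, 31.0, 280.0]
orientation: [[1.0, 0.0, -0.001], [0.0, -1.0, 0.0], [-0.001, -0.0, -1.0]]
force: [0.9, 0.2, -0.2]
gripper_width: 85.3
```

>>> move_arm --plan '[[[0,0,0,-3,0,-1,0],[0,0,0,-6,0,-2,0],[0,0,0,-9,0,-2,0],[0,0,0,-11,0,-2,0],[0,0,0,-11,0,-2,0]]]'

```text
time: 33.43
position: [514.3, 31.1, 298.6]
orientation: [[1.0, 0.001, -0.001], [0.001, -1.0, 0.0], [-0.001, -0.0, -1.0]]
force: [1.2, -0.1, 0.6]
gripper_width: 85.1
```

>>> move_arm --plan '[[[0,0,0,0,0,0,0],[0,0,0,0,0,0,0]]]'

```text
time: 33.6
position: [518.6, 30.9, 298.4]
orientation: [[1.0, 0.0, 0.001], [0.0, -1.0, -0.0], [0.001, 0.0, -1.0]]
force: [-0.1, 0.4, 1.6]
gripper_width: 85.3
```

Run:
```python
from h import *
H={"lid_mid":87.5,"beaker_mid":41,"wide_bottle_mid":72,"slim_bottle_mid":74,"jar_mid":32}
c,w=wrist("w13",H)
s=cam("side"); im=optics.camera("side")
o=np.hstack([cv2.resize(w,(533,400)),cv2.resize(im[150:350,250:383],(266,400))]); cv2.imwrite("pics/end.png",o[:,:,::-1])
o=np.array([583.75,34.1]); a=np.radians(-4.5); R=np.array([[np.cos(a),-np.sin(a)],[np.sin(a),np.cos(a)]])
for n,cc in (("wrist",c),("side",s)):
    for k,z in H.items():
        q=optics.place_of(k,n)
        if q: print(n,k,"tray xy",(R.T@(ray(cc,q[0]["point"],z)[:2]-o)).round(1))
```

```text
t 33.6 tcp [518.6  30.9 298.4] yaw 0.02 w 85.3 F [-0.1  0.4  1.6]
lid_mid 0.63 [325.  76.] [625.9  29.6  87.5] d [ 107.3   -1.3 -210.9]
wide_bottle_mid 0.76 [206.  62.] [638.2 127.5  72. ] d [ 119.6   96.6 -226.4]
slim_bottle_mid 0.84 [431.  82.] [623.  -58.7  74. ] d [ 104.4  -89.6 -224.4]
jar_mid 0.83 [411. 185.] [529.1 -58.5  32. ] d [  10.5  -89.3 -266.4]
wrist lid_mid tray xy [42.4 -1.2]
wrist wide_bottle_mid tray xy [47.  97.4]
wrist slim_bottle_mid tray xy [ 46.4 -89.5]
wrist jar_mid tray xy [-47.3 -96.6]
side lid_mid tray xy [39.8 -8. ]
side beaker_mid tray xy [42.4  2.4]
side wide_bottle_mid tray xy [44.2 93.2]
side slim_bottle_mid tray xy [ 51. -91.]
side jar_mid tray xy [ -38.2 -100. ]
```

View pics/end.png

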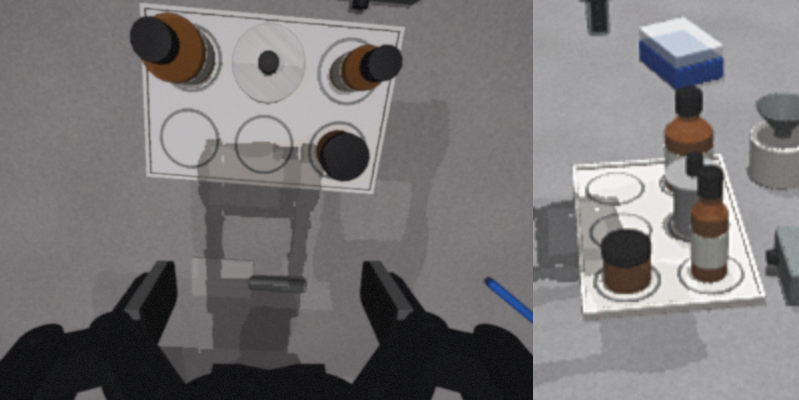

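Everything stands in its ring with the lid level on the beaker, and the gripper is open and clear. I'm handing the job in.

```bash
python3 -c "
from station import order; print(order.finish_job())"
```

```text
the job is handed in; nothing more can be done
None
```

I set out the tray and handed the job in at about 34 s of the 134 s limit; it gave no verdict. The waste pot stands at the left end, so the wide bottle is back left, the steel beaker with its lid back centre, and the slim bottle back right. The jar is in front of the slim bottle. Nothing was knocked over, and the gripper is open and about 300 mm up, clear of everything.

**Positions:** In the last wrist-camera check, the wide bottle, slim bottle and jar were within about 6 mm of their ring centres. The lid was 5 mm off in x, and the network did not report the beaker under the lid; before it was lidded, the wrist camera had it within 3 mm.

**Lid:** It made contact at a tool height of 108.7 mm, against 108.6 mm expected for fully seated. It looks level in both views.

**Disagreements:**
- **Jar:** the side camera put it 9 mm off in x, where the wrist camera had it within 2 mm.
- **Lid:** the side camera put it 8 mm off in both directions, and 10 to 11 mm from its own beaker reading. That is just past the 10 mm limit if it were right.
- **Which I trusted:** I went with the wrist camera, the picture and the arm's own release positions, because the side camera had been up to about 10 mm off in earlier comparisons.

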